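# Pack out the play of a clamping press

## Robot

A 6-joint arm with a two-finger parallel gripper is mounted at the origin on the work surface; the furniture and walls round the work are solid. World frame = base frame: x ahead of the robot, y to its left, z up, the work surface at z = 0. Lengths are in mm, angles in degrees, forces in N, time in s.
With the tool pointing down it reaches from about 300 to 850 mm from the base axis. Payload 4.2 kg.
Tool frame: the origin (TCP) lies at the very end of the fingers, on their centre line; the grasp point (between the pads) lies 19 mm behind it (env.grip_depth is the distance from the TCP to the grasp point, in mm); z points along the fingers, y is the line along which they close (so a half turn about z gives the same grasp; the last joint's range is limited). The gripper opens to 91 mm and grips with 3 to 60 N. Pads are 32 mm wide; open, the fingers measure 118 mm over their backs; the gripper's body (76 mm by 178 mm) begins 60 mm behind the grasp point.
Start: joints at [-70.703, 18.312, 89.639, -0, 72.044, -1.146], TCP at [200.839, -538.802, 213.976] pointing down, gripper open.
Joint ranges: [-177.97, 177.97], [-48.28, 115.42], [12.27, 149.76], [-77.06, 257.06], [2.81, 150.46], [-146.56, 146.56]. Speed limits (degrees/s): [147.25, 147.25, 180, 180, 180, 180].

## Interface

Orientations are given as [roll, pitch, yaw] about the fixed x, y, z axes, in that order (R = Rz(yaw) Ry(pitch) Rx(roll)).
In Python, from workcell import env, cams gives the robot as it stands.
- The arm moves only by the tool apply_moves, never from a script. Its argument "deltas" is a list of rows, each a list of 5 numbers: the shift along the tool's x, y, z in m, then the turn about the tool's z in rad, then the opening, from -1 (shut) to 1 (fully open), so that 0 is half open. In form: [[tx, ty, tz, roll, gripper], ...]. A call has 1 to 5 rows; each row is the pose to reach, as a shift and turn from the pose commanded when the call began, along the tool's axes at that moment; what a row does not reach only later rows make up. A row lasts 1/10 s, in which the tool goes at most 50 mm and 8.59 degrees, less where a joint would pass 70% of its speed; a pose out of reach is approached as far as the arm can. A call with a gripper value outside its range is refused whole. The fingers move at their own pace and stop on an object; "grip_force" is the grip in N (left out, the last holds). Time passes only in rows, so rows that repeat a pose let the fingers close. It gives the time, the measured TCP pose, the force, the opening and the grip force at its end, in the units of the state.
- env.state(): the state, without advancing time (a new reading comes with each control period).
- cams.grab_frame(name): name is "scene" or "side" or "wrist"; returns the picture (400x640x3 uint8, blue, green, red); there is no depth.
- cams.get_calibration(name): a dict with "mtx" (3x3 intrinsics, pixels), "eye" and "attitude" of the camera in the world; the wrist camera has in their place "tool_from_camera" (4x4, takes a point from camera to tool coordinates, whose origin is the TCP and whose axes are the flange's). Camera axes: x right, y down, z forward; pixel columns grow to the right and rows downward; lengths in mm; the calibration is good to about 2 mm. The wrist camera is an equidistant fisheye: a pixel r from the principal point sees the ray r / f radians off the axis. A picture is of the moment at which its call begins: read the wrist's pose just before it. get_calibration takes no time and is no camera call.
- env.job_done(): hands the job in; it is judged then, once.
The state is a dict: "time_s": time; "qpos": joint angles; "qvel": joint speeds; "effort": joint torques, N m; "ee_pos": TCP position; "ee_rot": TCP orientation; "force": force on the tool from outside, world axes, zero at the start; "torque": the same for the moment, N m; "gripper_width": finger opening in mm; "gripper_force": force on a finger pad.
Only numpy, scipy, OpenCV 4.12 (cv2) and the standard library are available. Lean on these libraries where they do the work, as an engineer would, in place of code of your own. Each camera call takes 0.05 s, during which the arm holds its last target. There are 200 camera calls.

## Task

The sliding jaw of the small clamping press has play that must be packed out. Take the packing plates in turn from the wooden rack, beginning at the rack's end nearest the press, and stand them one at a time between the fixed cheek and the jaw, each pushed fully down onto the base at the middle of the slot, adding the next only while the last still slid down easily. Stop when a plate goes down only against firm resistance, so the pack is held snug: do not force in one more, leave spare plates standing in the rack, and do not disturb the pot, spool and tape roll.

Things in the scene. Friction and masses are not known exactly. Their poses are not given: they have to be found in the camera images.
- press: Small grey clamping press fixed to the table; position and yaw vary. Its gap opens along its own +y (away from the rack), its slot runs along its own x. Origin: on the table, directly below the inner face of the fixed dark steel cheek, mid-width. The cheek fills y -22 to 0 mm, is 110 mm wide in x, its top 91 mm above the table. The base plate is 12 mm thick.
- slot_foot (a point): Foot of the cheek's inner face, on the base plate, 12 mm above the table, axes as the press. Plates stand here side by side: first centred at y = 5 mm, second 15, third 25 mm, x about 0. A fully seated plate has its origin at this height and its top edge 120 mm above it, so standing 41 mm above cheek and jaw.
- jaw: Sliding bright steel jaw of the press, 100 mm wide, facing the cheek, moving only along the press's y. Origin: foot of its upright face, mid-width, 13 mm above the table; its y in the press frame is the present gap (3 mm at the start). A very weak spring (about 0.5 N) brings it lightly against whatever stands in the gap: a loose plate slides down by its own weight or under 2 N more.
- jaw_top (a point): Top edge of the jaw's lead-in, 91 mm above the table. From 55 mm up to here the jaw's face slopes back by 16 mm: a plate pushed down along the cheek, or along the plate before it, wedges the jaw back. The whole slope must be passed before the plate is upright between parallel faces.
- hood_top (a point): Top centre of the closed hood, 66 mm high, press y 72 to 172 mm. In it, unseen, a strong spring buffer meets the jaw's tail at an unknown gap of 12 to 29 mm, adding 7 N at once, 8.7 N at its hard end 11.5 mm on. The plate that reaches it needs a clearly firm push (5 to 25 N) all the way down. Two or three plates are needed; one more mostly will not go in.
- rack: Wooden rack fixed in the shallow wooden tray on the table (position and yaw vary), 90 mm in own x, 190 mm in own y, 39 mm high, with four slots 13 mm wide, 42 mm apart along own y (at y = -63, -21, 21, 63 mm), slot floor 10 mm above the rack's origin. Origin: centre of its underside, 6 mm above the table; the tray's rim is 32 mm high.
- plate_0: Packing plate in rack slot 1, counted from the rack's own -y end (nearest the press, first in turn). Plain aluminium, all four alike: 80 mm wide (own x), 10 mm thick (own y), 120 mm tall (own z), about 0.15 kg, lower edges bevelled to a flat 7 mm foot. Origin: middle of its lower edge. Stands upright; grip across the thickness near its top (32 mm free on each side).
- plate_1: Packing plate in rack slot 2, counted from the rack's own -y end (second in turn). Plain aluminium, all four alike: 80 mm wide (own x), 10 mm thick (own y), 120 mm tall (own z), about 0.15 kg, lower edges bevelled to a flat 7 mm foot. Origin: middle of its lower edge. Stands upright; grip across the thickness near its top (32 mm free on each side).
- plate_2: Packing plate in rack slot 3, counted from the rack's own -y end (third in turn). Plain aluminium, all four alike: 80 mm wide (own x), 10 mm thick (own y), 120 mm tall (own z), about 0.15 kg, lower edges bevelled to a flat 7 mm foot. Origin: middle of its lower edge. Stands upright; grip across the thickness near its top (32 mm free on each side).
- plate_3: Packing plate in rack slot 4, counted from the rack's own -y end (farthest from the press, last in turn). Plain aluminium, all four alike: 80 mm wide (own x), 10 mm thick (own y), 120 mm tall (own z), about 0.15 kg, lower edges bevelled to a flat 7 mm foot. Origin: middle of its lower edge. Stands upright; grip across the thickness near its top (32 mm free on each side).
- glue_pot: Bystander: grey pot, 73 mm across, 81 mm tall; origin at centre of its foot.
- thread_spool: Bystander: thread spool standing on end, 47 mm across, 60 mm tall; origin at centre of its foot.
- tape_roll: Bystander: roll of dark tape lying flat, 58 mm across, 19 mm high; origin at centre of its underside.
Not all that is in view belongs to the job. Leave any yellow look-alike of the plate_1 alone.

How it is judged:
By the outcome, as a careful person would: the job done as asked, in the order asked, and still so for the second after the job is handed in, with the robot touching nothing.
It also fails if it takes over 72 s, if anything falls off the work surface, if the arm or the gripper's body presses on something with over 40 N, if the wrist force passes 120 N, or if a joint passes its speed limit or range.

## Working session

There is one attempt and no reset: what is moved stays moved. The work goes in short steps, Python scripts to look and compute and a tool call to move; the robot and the scene stay as the last step left them, time stands still between calls to the robot, and variables do not carry over. Pictures are saved under pics/ and viewed, at most 11 in all, crops included, and the job is handed in when it is done.

Besides the shell and the picture viewer there is one more tool, called as name([rows], argument=value, ...), one row to a line, values as JSON. apply_moves: Moves the arm, as the interface text tells. Its arguments: {"type":"object","properties":{"deltas":{"type":"array"},"grip_force":{"type":"number"}},"required":["deltas"]}

```bash
mkdir -p pics; ls; python3 - <<'E'
from workcell import env,cams
import cv2,numpy as np
np.set_printoptions(suppress=True,precision=3)
for n in ["scene","side"]:
    cv2.imwrite(f"pics/{n}0.png",cams.grab_frame(n)); 
for n in ["scene","side","wrist"]:print(n,cams.get_calibration(n))
print(env.state())
E
```

```text
pics
scene {'mtx': array([[360.919,   0.   , 320.825],
       [  0.   , 360.919, 198.998],
       [  0.   ,   0.   ,   1.   ]]), 'eye': array([-12.076, 376.908, 894.85 ]), 'attitude': array([-137.884,    0.963, -138.624])}
side {'mtx': array([[452.599,   0.   , 312.762],
       [  0.   , 452.599, 201.982],
       [  0.   ,   0.   ,   1.   ]]), 'eye': array([-232.745, -586.655, 1163.331]), 'attitude': array([-140.952,   -0.22 ,  -59.497])}
wrist {'mtx': array([[309.707,   0.   , 323.935],
       [  0.   , 309.707, 209.115],
       [  0.   ,   0.   ,   1.   ]]), 'tool_from_camera': array([[   0.   ,   -0.968,   -0.252,   72.29 ],
       [   1.   ,    0.   ,    0.001,    0.854],
       [  -0.001,   -0.252,    0.968, -171.425],
       [   0.   ,    0.   ,    0.   ,    1.   ]])}
{'time_s': 0.1, 'qpos': array([-70.703,  18.346,  89.7  ,  -0.001,  72.043,  -1.147]), 'qvel': array([ 0.032, -0.024, -0.211, -0.045,  0.015, -0.044]), 'effort': array([  0.002, -41.333, -23.251,   0.073,   0.042,  -0.   ]), 'ee_pos': array([ 200.68 , -538.363,  213.218]), 'ee_rot': array([-179.911,   -0.   ,   20.444]), 'force': array([ 0.67 ,  0.731, -0.498]), 'torque': array([0.035, 0.013, 0.021]), 'gripper_force': 0.0, 'gripper_width': 91.53009217066426}
```

View pics/scene0.png

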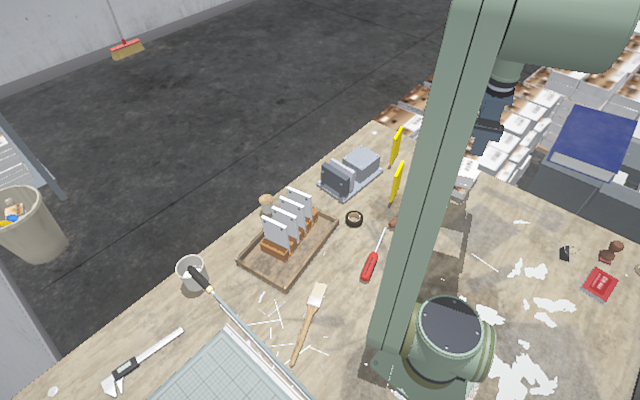

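View pics/side0.png

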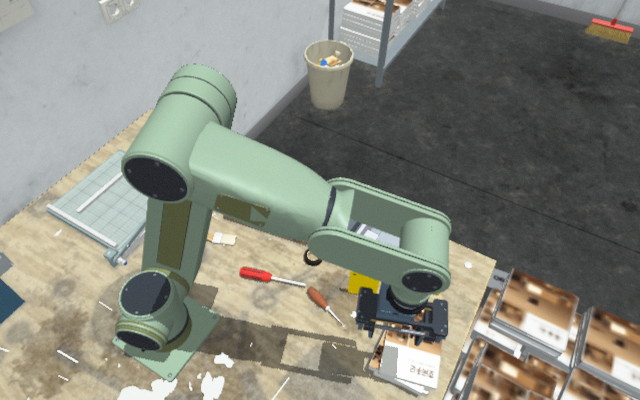

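The scene view shows the grey press at (350,172), the rack with four aluminium plates at (290,225), the pot at (190,268), the spool at (266,202) and the tape roll at (354,219). The side view is mostly blocked by the arm. Possible mix-ups for the plate: the two yellow plates at (397,145) and (397,183), which are look-alikes and to be left alone. The rack's four grey plates are at (303,203), (293,212), (284,221) and (273,233). I choose the one nearest the press, at (303,203).

```bash
cat > h.py <<'E'
from workcell import env,cams
import cv2,numpy as np
from scipy.spatial.transform import Rotation as R
np.set_printoptions(suppress=True,precision=2)
def rot(a): return R.from_euler('xyz',a,degrees=True).as_matrix()
def pose():
    s=env.state(); return np.array(s['ee_pos']),np.array(s['ee_rot'])
def ray(n,px,tp=None):
    c=cams.get_calibration(n);K=c['mtx'];u=np.array([(px[0]-K[0,2])/K[0,0],(px[1]-K[1,2])/K[1,1]])
    if n!='wrist':
        d=rot(c['attitude'])@np.array([*u,1]);o=c['eye']
    else:
        t=np.linalg.norm(u)+1e-9;T=c['tool_from_camera'];W=rot(tp[1])
        d=W@T[:3,:3]@np.array([*(u/t*np.sin(t)),np.cos(t)]);o=tp[0]+W@T[:3,3]
    return np.array(o),d/np.linalg.norm(d)
def onz(n,px,z,tp=None):
    o,d=ray(n,px,tp);return o+d*(z-o[2])/d[2]
def tri(rs):
    A=sum(np.eye(3)-np.outer(d,d) for o,d in rs);b=sum((np.eye(3)-np.outer(d,d))@o for o,d in rs)
    X=np.linalg.solve(A,b);return X,[np.linalg.norm(np.cross(X-o,d)) for o,d in rs]
def proj(n,X,tp=None):
    c=cams.get_calibration(n);K=c['mtx']
    if n!='wrist': p=rot(c['attitude']).T@(np.array(X)-c['eye']);u=p[:2]/p[2]
    else:
        T=c['tool_from_camera'];W=rot(tp[1]);p=(W@T[:3,:3]).T@(np.array(X)-tp[0]-W@T[:3,3])
        t=np.arctan2(np.linalg.norm(p[:2]),p[2]);u=p[:2]/np.linalg.norm(p[:2])*t
    return u*[K[0,0],K[1,1]]+K[:2,2]
def tool(X,yaw=None):   # shift in tool axes to world point X
    p,r=pose();return (rot(r).T@(np.array(X)-p))/1000
E
python3 - <<'E'
from h import *
for nm,px,z in [("tray near",(287,290),0),("tray left",(237,262),32),("tray right",(338,238),0),("p0 top",(300,190),136),("p3 top",(273,222),136),("cheek top",(335,168),91),("hood top",(361,157),66),("press near corner",(347,199),12),("tape",(354,219),10),("pot",(190,268),60),("y1",(397,160),60),("y2",(397,183),60)]:print(nm,onz("scene",px,z))
a=cv2.imread('pics/scene0.png')[110:300,220:420];cv2.imwrite('pics/c0.png',cv2.resize(a,None,fx=3,fy=3,interpolation=2))
E
```

```text
tray near [383.06  90.67   0.  ]
tray left [535.81 131.6   32.  ]
tray right [ 388.57 -134.22    0.  ]
p0 top [ 520.33 -116.68  136.  ]
p3 top [493.72  16.53 136.  ]
cheek top [ 533.29 -291.52   91.  ]
hood top [ 517.47 -412.92   66.  ]
press near corner [ 461.17 -268.28   12.  ]
tape [ 392.69 -217.78   10.  ]
pot [599.22 234.27  60.  ]
y1 [ 417.72 -486.05   60.  ]
y2 [ 356.23 -392.57   60.  ]
```

View pics/c0.png

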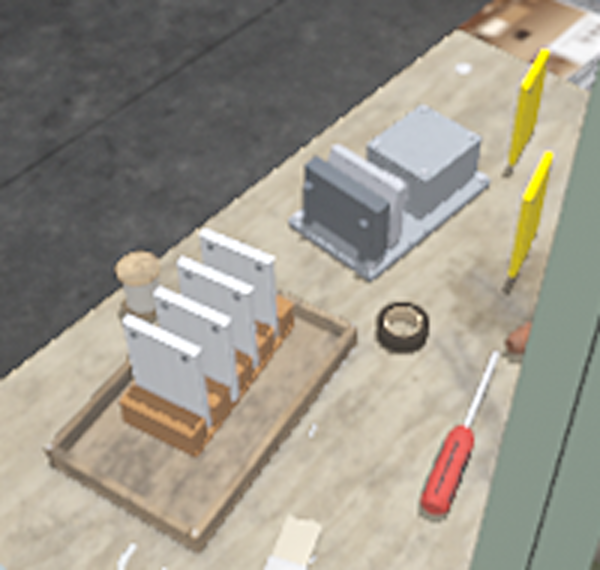

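The close crop shows the target, plate 0, with its top edge from (201,232) to (274,262) in the crop. It is plain aluminium, in the rack slot nearest the press, and neither yellow plate is in the rack.

```bash
python3 - <<'E'
from h import *
for s,w in [((220,110),[(201,232),(274,262),(180,260),(252,293),(155,291),(229,325),(124,319),(200,355)])]:
    for i in range(0,8,2):
        a,b=[onz("scene",(s[0]+p[0]/3,s[1]+p[1]/3),136) for p in w[i:i+2]]; print(i//2,a,b,np.degrees(np.arctan2(*(a-b)[1::-1])))
print(tool([500,-300,330]),tool([500,-110,330]))
E
```

```text
0 [556.75 -99.76 136.  ] [ 475.84 -116.77  136.  ] 11.872826917170045
1 [545.75 -60.45 136.  ] [465.13 -74.82 136.  ] 10.105942886664335
2 [535.39 -17.95 136.  ] [454.83 -33.49 136.  ] 10.91989979020732
3 [532.3   23.66 136.  ] [450.62   7.71 136.  ] 11.054188305530925
[ 0.36 -0.12 -0.12] [ 0.43 -0.3  -0.12]
```

apply_moves([
  [0.05, -0.015, -0.04, 0.05, 1],
  [0.1, -0.03, -0.08, 0.1, 1],
  [0.145, -0.045, -0.12, 0.2, 1],
  [0.19, -0.06, -0.12, 0.3, 1],
  [0.235, -0.08, -0.12, 0.4, 1],
])

```text
time_s: 0.6
ee_pos: [369.8, -403.7, 331.2]
ee_rot: [179.8, -0.1, -2.8]
force: [0.1, -0.5, -0.3]
gripper_width: 91.2
gripper_force: 0.0
```

```bash
python3 - <<'E'
from h import *
print(pose(),tool([460,-290,330]))
E
```

```text
(array([ 369.75, -403.71,  331.24]), array([179.85,  -0.14,  -2.77])) [ 0.08 -0.12  0.  ]
```

apply_moves([
  [0.03, -0.04, 0, 0.05, 1],
  [0.06, -0.08, 0, 0.08, 1],
  [0.085, -0.11, 0, 0.08, 1],
  [0.085, -0.11, 0, 0.08, 1],
])

```text
time_s: 1.0
ee_pos: [460.4, -294.3, 328.8]
ee_rot: [-179.9, -0.0, -6.7]
force: [-0.6, -0.3, -0.1]
gripper_width: 91.2
gripper_force: 0.0
```

```bash
python3 - <<'E'
from h import *
p=pose();np.save('w1.npy',np.array(p));cv2.imwrite('pics/w1.png',cams.grab_frame('wrist'));print(p);cv2.imwrite('pics/s1.png',cams.grab_frame('scene'));cv2.imwrite('pics/sd1.png',cams.grab_frame('side'))
E
```

```text
(array([ 460.44, -294.28,  328.78]), array([-179.88,   -0.01,   -6.71]))
```

View pics/w1.png

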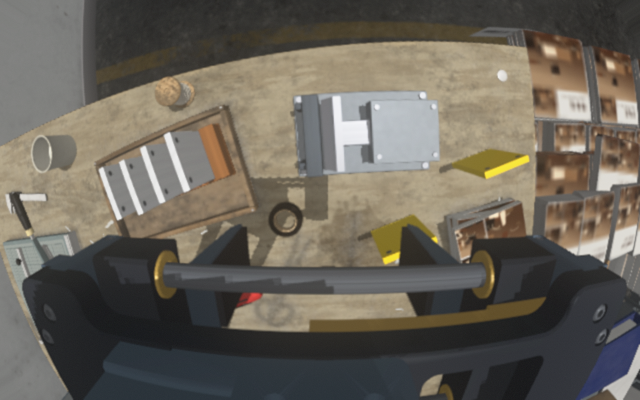

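The wrist view shows the press at (300–440, 92–178), with the cheek as the dark bar at x≈310. The four white plate tops run between (115,190) and (215,155), with plate 0 at the right. The yellow plates are at (490,163) and (405,240), the tape roll is at (285,220), the spool at (175,90) and the pot at (50,152).

```bash
python3 - <<'E'
import cv2,numpy as np
a=cv2.imread('pics/w1.png');z=lambda x,y:cv2.resize(a[y:y+120,x:x+100],None,fx=4,fy=4,interpolation=2)
cv2.imwrite('pics/c1.png',np.hstack([z(290,75),z(130,110)]))
E
```

```text
(no output)
```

View pics/c1.png

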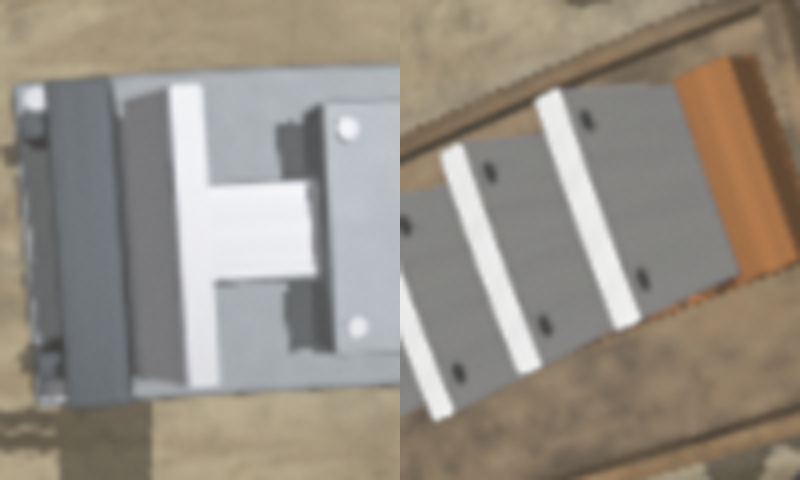

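```bash
python3 - <<'E'
from h import *
tp=np.load('w1.npy')
C=lambda x,y:(290+x/4,75+y/4); P=lambda x,y:(130+(x-400)/4,110+y/4)
ck=[onz('wrist',C(*c),91,tp) for c in [(110,78),(130,403),(48,80),(65,403)]]
print(np.array(ck)); d=ck[0]-ck[1]; print('press inner mid',(ck[0]+ck[1])/2,'w',np.linalg.norm(d),'yaw',np.degrees(np.arctan2(d[1],d[0])))
pl=[onz('wrist',P(*c),136,tp) for c in [(537,98),(562,88),(616,329),(640,318)]]
print(np.array(pl));m=np.mean(pl,0);d=pl[0]-pl[2]+pl[1]-pl[3];print('p0',m,np.linalg.norm(d)/2,np.degrees(np.arctan2(d[1],d[0])))
pl=[onz('wrist',P(*c),136,tp) for c in [(442,155),(465,145),(520,374),(542,362)]]
print('p1',np.mean(pl,0))
# heights: two views of p0 top corners (far end, near end)
S=lambda x,y:(220+x/3,110+y/3)
for s,w in [((201,232),(549,92)),((274,262),(628,324))]: print(tri([ray('scene',S(*s)),ray('wrist',P(*w),tp)]))
for s,w in [((313,158),(110,78)),((390,205),(130,403))]: print(tri([ray('scene',S(*s)),ray('wrist',C(*w),tp)]))
E
```

```text
[[ 580.6  -299.82   91.  ]
 [ 472.56 -293.66   91.  ]
 [ 582.52 -279.71   91.  ]
 [ 475.13 -272.12   91.  ]]
press inner mid [ 526.58 -296.74   91.  ] w 108.21847365925625 yaw -3.266290770007482
[[ 559.76 -100.56  136.  ]
 [ 561.1  -110.36  136.  ]
 [ 481.52 -115.24  136.  ]
 [ 483.88 -124.73  136.  ]]
p0 [ 521.56 -112.72  136.  ] 79.07799333099057 10.583268475827428
p1 [511.15 -72.24 136.  ]
(array([ 560.89, -102.83,  130.96]), [np.float64(0.3359371262857667), np.float64(0.3359371262857784)])
(array([ 480.45, -118.88,  131.49]), [np.float64(1.8535156706318772), np.float64(1.8535156706318785)])
(array([ 583.35, -298.7 ,   79.73]), [np.float64(1.7486086201156708), np.float64(1.7486086201158246)])
(array([ 471.58, -293.18,   82.12]), [np.float64(0.4180232228543653), np.float64(0.41802322285430893)])
```

Plate 0's top is at about (521,-112), yaw about 10.6°, and triangulates to a height of 131–136. The cheek's inner top edge is at about (526.6,-296.7), yaw -3.3°. I'll go above plate 0 with the gripper partly open.

```bash
python3 - <<'E'
from h import *
print(tool([521,-112,200]))
E
```

```text
[ 0.04 -0.19  0.13]
```

apply_moves([
  [0.01, -0.045, 0, -0.1, -0.34],
  [0.02, -0.09, 0, -0.2, -0.34],
  [0.03, -0.135, 0.02, -0.3, -0.34],
  [0.039, -0.188, 0.06, -0.3, -0.34],
  [0.039, -0.188, 0.105, -0.302, -0.34],
])

```text
time_s: 1.65
ee_pos: [521.4, -116.7, 232.6]
ee_rot: [179.9, -0.4, 10.3]
force: [1.3, -0.9, 0.0]
gripper_width: 54.0
gripper_force: 0.0
```

apply_moves([
  [0, 0, 0.025, 0, -0.34],
  [0, 0, 0.025, 0, -0.34],
])

```text
time_s: 1.85
ee_pos: [516.3, -118.1, 202.3]
ee_rot: [-179.8, 0.5, 10.2]
force: [0.0, -0.3, -0.4]
gripper_width: 38.0
gripper_force: 0.0
```

```bash
python3 - <<'E'
from h import *
p=pose();np.save('w2.npy',np.array(p));a=cams.grab_frame('wrist');cv2.imwrite('pics/w2.png',a);print(p,proj('wrist',[521.5,-112.7,136],p),env.state()['gripper_width'])
E
```

```text
(array([ 516.26, -118.12,  202.31]), array([-179.82,    0.48,   10.18])) [317.73 213.73] 33.97454574318638
```

View pics/w2.png

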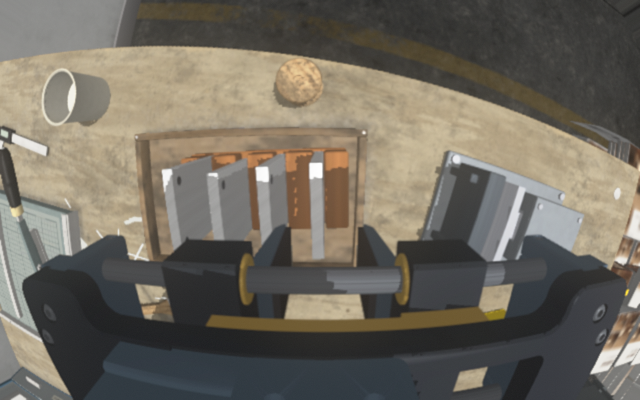

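The wrist view shows plate 0's top as the strip from about (317,163) to (319,259). The fingers straddle it and are centred near column 324.

```bash
python3 - <<'E'
from h import *
tp=np.load('w2.npy');a=cv2.imread('pics/w2.png').astype(int)
for r in range(156,264,6): print(r,a[r,300:334:1].sum(1)//3)
E
```

```text
156 [102  95  98 105 110 110 101  95  94  93  94  95 110 126 133 134 133 135
 134 134 134 138 139 117 106 116 130 136 136 138 139 139 138 140]
162 [ 94  94  94  96  96  97  97  95  99 123 155 165 166 166 167 166 166 170
 173 178 177 168 146 117 103 111 127 134 136 138 139 138 138 139]
168 [ 93  95  95  97  95  96  96  94 119 196 247 252 252 252 253 253 253 253
 254 254 255 253 191 116  96 108 126 134 136 137 131 122 111 106]
174 [ 93  94  95  95  97  97  96  93 117 195 247 253 252 253 253 253 253 253
 254 254 255 254 191 116  93  86  87  88  89  89  89  90  90  90]
180 [ 93  93  94  95  96  96  96  94 100 126 157 169 169 168 166 165 164 165
 164 167 166 156 128 109  94  85  86  87  89  88  89  89  89  90]
186 [ 93  94  94  95  96  97  96  96  98 120 148 163 166 166 165 166 167 167
 167 168 166 161 140 120 101  87  85  87  87  87  89  88  89  90]
192 [ 93  92  94  94  95  95  96  95  98 112 137 161 167 167 168 168 168 168
 167 167 166 160 142 124 106  89  88  88  87  89  88  88  88  90]
198 [ 92  93  93  93  95  94  96  96  96 106 131 160 166 162 164 163 162 162
 162 162 164 160 146 1
[... 773 characters left out ...]
37 138 140 140 142 143 143 143 142 143 157 163 164 164 163 164
 163 163 163 163 159 141 135 139 141 138 140 139 141 140 139 139]
240 [121 122 125 127 131 133 137 140 142 143 144 149 157 161 163 164 164 163
 162 160 160 161 155 134 126 130 130 132 134 136 137 138 139 140]
246 [136 135 136 137 136 135 135 134 132 131 128 133 150 157 158 159 158 159
 160 160 161 164 159 147 135 132 133 134 136 137 138 142 143 146]
252 [133 132 132 133 134 134 134 133 134 132 131 136 152 159 161 162 162 162
 162 161 162 163 163 152 143 135 136 138 141 143 145 142 139 137]
258 [138 140 142 144 143 142 140 137 137 137 138 140 147 150 152 153 152 153
 153 152 150 143 141 137 127 118 116 117 118 120 120 120 120 120]
```

```bash
python3 - <<'E'
from h import *
tp=np.load('w2.npy')
for z in (132,136):
    a=onz('wrist',(315.4,161.5),z,tp);b=onz('wrist',(317.7,259),z,tp);d=a-b
    print((a+b)/2,np.linalg.norm(d),np.degrees(np.arctan2(d[1],d[0])))
tp1=np.load('w1.npy');print(tri([ray('wrist',(315.4,161.5),tp),ray('wrist',(130+149/4,110+92/4),tp1)]),tri([ray('wrist',(317.7,259),tp),ray('wrist',(130+228/4,110+324/4),tp1)]))
print(pose(),tool([520,-114,106]))
E
```

```text
[ 521.3  -111.67  132.  ] 82.45657582617146 11.148965624943203
[ 522.43 -111.58  136.  ] 81.08872444263186 11.148965624943198
(array([ 561.3 , -103.55,  131.54]), [np.float64(0.42329366887500913), np.float64(0.42329366887509506)]) (array([ 482.01, -119.55,  134.39]), [np.float64(0.09127322130573595), np.float64(0.09127322130569891)])
(array([ 518.09, -118.78,  204.98]), array([-179.94,    0.19,   10.15])) [ 0.  -0.   0.1]
```

apply_moves([
  [0.005, -0.0065, 0.03, -0.015, -0.34],
  [0.005, -0.0065, 0.06, -0.015, -0.34],
  [0.005, -0.0065, 0.085, -0.015, -0.34],
  [0.005, -0.0065, 0.1, -0.015, -0.34],
  [0.005, -0.0065, 0.1, -0.015, -0.34],
])

```text
time_s: 2.4
ee_pos: [523.0, -111.8, 106.2]
ee_rot: [-180.0, 0.0, 11.0]
force: [-1.1, -0.1, 0.7]
gripper_width: 29.8
gripper_force: 0.0
```

apply_moves([
  [0, 0, 0, 0, -0.34],
  [0, 0, 0, 0, -0.34],
])

```text
time_s: 2.6
ee_pos: [524.5, -111.4, 108.2]
ee_rot: [179.9, -0.2, 11.0]
force: [-0.2, 0.0, 0.0]
gripper_width: 29.8
gripper_force: 0.0
```

apply_moves([
  [-0.003, 0, 0, 0, -0.34],
  [-0.003, 0, 0, 0, -1],
  [-0.003, 0, 0, 0, -1],
  [-0.003, 0, 0, 0, -1],
  [-0.003, 0, 0, 0, -1],
], grip_force=40)

```text
time_s: 3.1
ee_pos: [520.2, -111.1, 106.4]
ee_rot: [180.0, -0.0, 11.1]
force: [-0.7, 0.3, 2.4]
gripper_width: 9.6
gripper_force: 40.0
```

apply_moves([
  [0, 0, -0.01, 0, -1],
  [0, 0, -0.03, 0, -1],
  [0, 0, -0.06, 0, -1],
  [0, 0, -0.1, 0, -1],
  [0, 0, -0.14, 0, -1],
])

```text
time_s: 3.6
ee_pos: [519.5, -110.9, 247.5]
ee_rot: [-180.0, 0.1, 11.1]
force: [0.8, -1.4, -1.1]
gripper_width: 10.1
gripper_force: 40.0
```

```bash
python3 - <<'E'
from h import *
s=env.state();print(s['ee_pos'],s['ee_rot'],s['force'],s['gripper_width'],s['gripper_force'])
print(tool([526,-301,245]))
E
```

```text
[ 519.53 -110.87  247.48] [-179.97    0.06   11.11] [ 0.78 -1.43 -1.07] 10.099379170466092 39.99873340129852
[-0.03  0.19  0.  ]
```

apply_moves([
  [-0.007, 0.045, 0, 0.06, -1],
  [-0.014, 0.09, 0, 0.13, -1],
  [-0.022, 0.135, 0, 0.2, -1],
  [-0.03, 0.175, 0, 0.251, -1],
  [-0.03, 0.189, 0, 0.251, -1],
])

```text
time_s: 4.1
ee_pos: [526.3, -306.0, 245.9]
ee_rot: [179.9, 0.0, -3.5]
force: [-0.3, 0.2, -1.7]
gripper_width: 10.0
gripper_force: 40.0
```

apply_moves([
  [0, 0, 0.03, 0, -1],
  [0, 0, 0.04, 0, -1],
  [0, 0, 0.04, 0, -1],
])

```text
time_s: 4.4
ee_pos: [525.9, -300.9, 204.2]
ee_rot: [-179.8, 0.3, -3.2]
force: [-1.2, 0.5, -1.9]
gripper_width: 9.6
gripper_force: 40.0
```

```bash
python3 - <<'E'
from h import *
p=pose();np.save('w3.npy',np.array(p));a=cams.grab_frame('wrist');cv2.imwrite('pics/w3.png',a);print(p)
z=a[130:280,240:440];cv2.imwrite('pics/c3.png',cv2.resize(z,None,fx=4,fy=4,interpolation=2))
for x in (55,-55):print(proj('wrist',np.array([526.6,-296.7,91])+np.array([.998,-.058,0])*x,p))
E
```

```text
(array([ 525.93, -300.88,  204.19]), array([-179.84,    0.26,   -3.23]))
[319.35 148.25]
[319.52 259.67]
```

View pics/c3.png

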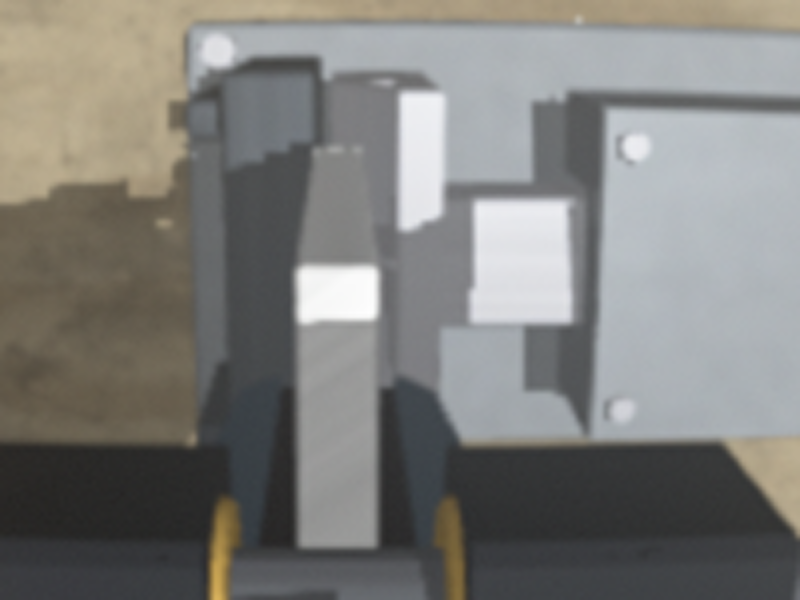

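The crop shows the held plate with its foot's far end at (312–362,148), the cheek's inner top corner at (320,65) and the jaw's white top at x 398–445. The foot lies just to the gap side of the cheek's face.

```bash
python3 - <<'E'
from h import *
tp=np.load('w3.npy');C=lambda x,y:(240+x/4,130+y/4)
ck=onz('wrist',C(320,63),91,tp);f=[onz('wrist',C(x,148),114.5,tp) for x in (312,362)]
t=[onz('wrist',C(x,266),234,tp) for x in (297,379)]
ex=np.array([.998,-.058,0]);ey=np.array([-.058,-.998,0])
for v in [ck,*f,*t]: print(v,(v-[526.6,-296.7,0])@ex,(v-[526.6,-296.7,0])@ey)
j=onz('wrist',C(398,95),91,tp);print(j,(j-[526.6,-296.7,0])@ey,pose())
E
```

```text
[ 583.75 -300.61   91.  ] 57.264134214871234 0.5899498497993689
[ 567.1 -298.3  114.5] 40.51041592929257 -0.7543601494410426
[ 566.51 -308.86  114.5 ] 40.537102175445085 9.817217268694916
[ 567.99 -299.08  234.  ] 41.45030371497642 -0.02175328503519213
[ 567.46 -308.65  234.  ] 41.47596948539254 9.55610409359152
[ 575.43 -318.04   91.  ] 18.46092496607182 (array([ 526.84, -301.31,  205.77]), array([-179.94,    0.09,   -3.22]))
```

apply_moves([
  [0.001, 0.001, 0.0, 0, -1],
  [0.001, 0.001, 0.02, 0, -1],
  [0.001, 0.001, 0.03, 0, -1],
  [0.001, 0.001, 0.04, 0, -1],
  [0.001, 0.001, 0.05, 0, -1],
])

```text
time_s: 4.95
ee_pos: [528.4, -303.1, 156.2]
ee_rot: [180.0, -0.1, -3.3]
force: [0.1, 1.5, -0.1]
gripper_width: 10.1
gripper_force: 40.0
```

apply_moves([
  [0, 0, 0.006, 0, -1],
  [0, 0, 0.012, 0, -1],
  [0, 0, 0.018, 0, -1],
  [0, 0, 0.024, 0, -1],
  [0, 0, 0.03, 0, -1],
])

```text
time_s: 5.45
ee_pos: [528.0, -303.5, 125.7]
ee_rot: [180.0, -0.0, -3.3]
force: [-0.0, 0.5, -1.7]
gripper_width: 9.8
gripper_force: 40.0
```

apply_moves([
  [0, 0, 0.005, 0, -1],
  [0, 0, 0.01, 0, -1],
  [0, 0, 0.014, 0, -1],
  [0, 0, 0.018, 0, -1],
  [0, 0, 0.018, 0, -1],
])

```text
time_s: 5.95
ee_pos: [527.6, -303.2, 107.4]
ee_rot: [-180.0, 0.1, -3.3]
force: [-0.1, 0.5, -1.7]
gripper_width: 10.5
gripper_force: 40.0
```

apply_moves([
  [0, 0, 0.002, 0, -1],
  [0, 0, 0.004, 0, -1],
  [0, 0, 0.006, 0, -1],
  [0, 0, 0.006, 0, -1],
])

```text
time_s: 6.35
ee_pos: [528.1, -303.4, 102.1]
ee_rot: [180.0, -0.0, -3.3]
force: [0.0, 0.2, -1.8]
gripper_width: 9.7
gripper_force: 40.0
```

apply_moves([
  [0, 0, 0.001, 0, -1],
  [0, 0, 0.002, 0, -1],
  [0, 0, 0.003, 0, -1],
  [0, 0, 0.003, 0, -1],
])

```text
time_s: 6.75
ee_pos: [528.2, -303.5, 102.0]
ee_rot: [179.9, -0.1, -3.3]
force: [-3.8, 1.2, 12.8]
gripper_width: 9.5
gripper_force: 40.0
```

Plate 0 touched down at TCP z 102, as expected, and slid down with no resistance, so it is loose. I'll release it and fetch plate 1.

apply_moves([
  [0, 0, -0.003, 0, -0.34],
  [0, 0, -0.003, 0, -0.34],
  [0, 0, -0.003, 0, -0.34],
  [0, 0, -0.03, 0, -0.34],
  [0, 0, -0.07, 0, -0.34],
])

```text
time_s: 7.25
ee_pos: [526.4, -302.5, 166.8]
ee_rot: [-179.8, 0.4, -3.3]
force: [0.8, -0.7, -0.4]
gripper_width: 30.3
gripper_force: 0.0
```

apply_moves([
  [0, 0, -0.045, 0, -0.34],
  [-0.006, -0.045, -0.07, -0.05, -0.34],
  [-0.012, -0.09, -0.08, -0.1, -0.34],
  [-0.017, -0.135, -0.08, -0.15, -0.34],
  [-0.022, -0.18, -0.08, -0.2, -0.34],
])

```text
time_s: 7.75
ee_pos: [516.1, -121.0, 249.4]
ee_rot: [180.0, -0.1, 8.3]
force: [0.5, 0.1, -0.5]
gripper_width: 30.5
gripper_force: 0.0
```

apply_moves([
  [-0.015, -0.045, 0.0, -0.05, -0.34],
  [-0.0165, -0.051, 0.02, -0.05, -0.34],
  [-0.0165, -0.051, 0.04, -0.05, -0.34],
])

```text
time_s: 8.05
ee_pos: [492.4, -72.6, 209.1]
ee_rot: [180.0, -0.1, 11.2]
force: [1.1, -0.6, -1.0]
gripper_width: 30.4
gripper_force: 0.0
```

```bash
python3 - <<'E'
from h import *
p=pose();np.save('w4.npy',np.array(p));a=cams.grab_frame('wrist');cv2.imwrite('pics/w4.png',a);print(p,proj('wrist',[513,-71,136],p))
cv2.imwrite('pics/s4.png',cams.grab_frame('scene'))
for r in (170,176,200,230,250): print(r,a[r,285:350].sum(1)//3)
print(a[150:270:3,318].sum(1)//3)
E
```

```text
(array([492.4 , -72.61, 209.12]), array([179.97,  -0.09,  11.21])) [325.94 195.04]
170 [140 140 140 140 140 134 125 112  97  91  90  89  91  89  89  90  91  91
  91  93  94  95  95  95  96  97  97  98  97  97  96  94  93 115 184 240
 252 252 253 253 253 254 254 254 254 255 246 155  90  92  90  89  89  90
  89  90  92  93  92  93  93  93  94  93  95]
176 [138 135 130 125 121 120 118 112  99  91  89  90  89  90  89  91  91  91
  92  92  94  94  94  94  95  96  97  98  98  95  96  94  93 112 175 236
 253 254 254 254 254 254 254 250 244 238 210 128  89  88  90  89  90  90
  90  90  91  91  92  93  93  93  95  94  95]
200 [117 118 118 118 118 119 118 119 110  94  88  88  88  87  89  88  90  89
  90  92  90  91  93  92  93  93  93  93  94  92  94  92  93  96 118 143
 162 165 164 165 164 164 166 166 166 162 143 102  86  87  86  87  88  88
  90  89  91  89  91  91  91  92  91  93  92]
230 [ 69  68  69  70  69  67  61  54  50  49  48  50  66  98 122 129 130 132
 135 136 137 138 138 139 139 139 141 137 137 136 135 135 134 135 137 145
 156 158 159 158 159 160 161 160 161 160 152 136 130 128 126 124 123 123
 125 126 128 131 134 138 140 140 143 144 137]
250 [ 55  46  45  46  47  44  46  45  44  46  45  45  47  60  76  80  80  81
  82  82  82  82  81  83  84  83  84  89  92  93  93  93  91  91  90  90
  89  90  90  90  91  91  91  92  94  97  98  98  98  98 100 105 110 112
 113 112 110 107 104 102  99 103 108 108 100]
[118 119 118 118 119 117 114 115 115 106  99  99  99  98  97  97  97  96
  95  95  93  93 134 129 124 129 132 136 132 132 132 128 125 116  71  70
 127 126 147  82]
```

View pics/w4.png

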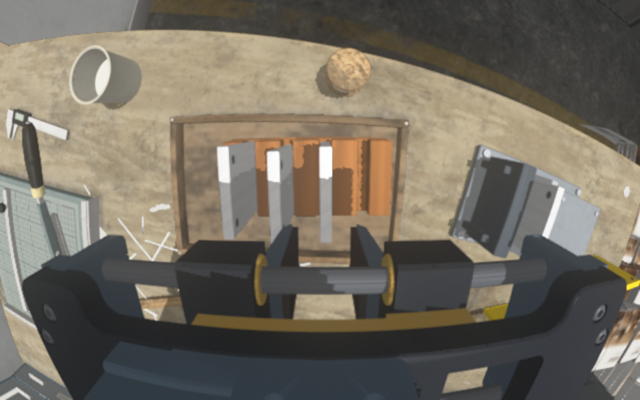

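The wrist view shows plate 1's top as the strip at columns 319–332, from row ≈146 to 241. Slot 1 is empty, and plates 2 and 3 are at columns 275 and 225.

```bash
python3 - <<'E'
from h import *
tp=np.load('w4.npy');im=cv2.imread('pics/w4.png').astype(int);print(im[136:160:2,325].sum(1)//3,im[230:250:2,326].sum(1)//3)
a=onz('wrist',(325.3,146),136,tp);b=onz('wrist',(326.3,241),136,tp);d=a-b
m=(a+b)/2;print(m,np.linalg.norm(d),np.degrees(np.arctan2(d[1],d[0])));print(pose(),tool(m)*1000)
E
```

```text
[114 125 131 133 132 186 254 254 254 254 254 253] [160 160 161 160 162 160 147 129 121 116]
[513.   -70.91 136.  ] 78.93500905941058 11.906776780215557
(array([490.78, -73.47, 206.65]), array([-179.89,    0.31,   11.11])) [22.67  1.9  70.53]
```

apply_moves([
  [0.022, 0.002, 0.01, 0, -0.34],
  [0.022, 0.002, 0.05, 0, -0.34],
  [0.022, 0.002, 0.08, 0, -0.34],
  [0.022, 0.002, 0.1, 0, -0.34],
  [0.022, 0.002, 0.1, 0, -0.34],
])

```text
time_s: 8.65
ee_pos: [513.2, -72.2, 106.9]
ee_rot: [-179.9, 0.3, 11.0]
force: [-1.6, -0.8, 0.7]
gripper_width: 29.8
gripper_force: 0.0
```

apply_moves([
  [0, 0, 0, 0, -0.34],
  [0, 0, 0, 0, -0.34],
])

```text
time_s: 8.85
ee_pos: [516.1, -72.4, 110.8]
ee_rot: [179.9, -0.2, 11.0]
force: [1.1, 0.5, 0.6]
gripper_width: 30.5
gripper_force: 0.0
```

apply_moves([
  [-0.002, -0.001, 0, 0, -0.34],
  [-0.002, -0.001, 0, 0, -1],
  [-0.002, -0.001, 0, 0, -1],
  [-0.002, -0.001, 0, 0, -1],
  [-0.002, -0.001, 0, 0, -1],
], grip_force=40)

```text
time_s: 9.35
ee_pos: [512.7, -71.3, 109.5]
ee_rot: [180.0, -0.0, 11.1]
force: [-0.2, 0.9, 2.7]
gripper_width: 10.1
gripper_force: 40.0
```

apply_moves([
  [0, 0, -0.02, 0, -1],
  [0, 0, -0.06, 0, -1],
  [0, 0, -0.1, 0, -1],
  [0, 0, -0.14, 0, -1],
  [0, 0, -0.155, 0, -1],
])

```text
time_s: 9.85
ee_pos: [514.2, -71.7, 268.2]
ee_rot: [179.9, -0.4, 11.0]
force: [-0.2, 0.4, -1.9]
gripper_width: 9.7
gripper_force: 40.0
```

apply_moves([
  [-0.006, 0.048, 0, 0.06, -1],
  [-0.013, 0.096, 0, 0.13, -1],
  [-0.02, 0.144, 0, 0.2, -1],
  [-0.026, 0.19, 0, 0.25, -1],
  [-0.0325, 0.236, 0, 0.25, -1],
])

```text
time_s: 10.35
ee_pos: [525.5, -311.1, 263.6]
ee_rot: [-180.0, 0.0, -3.3]
force: [1.0, 0.8, -1.3]
gripper_width: 9.8
gripper_force: 40.0
```

apply_moves([
  [0, 0.005, 0.0, 0, -1],
  [0, 0.005, 0.01, 0, -1],
  [0, 0.005, 0.02, 0, -1],
  [0, 0.005, 0.02, 0, -1],
])

```text
time_s: 10.75
ee_pos: [524.5, -312.1, 241.8]
ee_rot: [-179.8, 0.2, -3.2]
force: [-0.1, 0.3, -0.8]
gripper_width: 9.8
gripper_force: 40.0
```

```bash
python3 - <<'E'
from h import *
p=pose();np.save('w5.npy',np.array(p));a=cams.grab_frame('wrist');cv2.imwrite('pics/w5.png',a);print(p)
z=a[120:270,240:440];cv2.imwrite('pics/c5.png',cv2.resize(z,None,fx=4,fy=4,interpolation=2))
E
```

```text
(array([ 524.54, -312.07,  241.75]), array([-179.85,    0.24,   -3.18]))
```

View pics/c5.png

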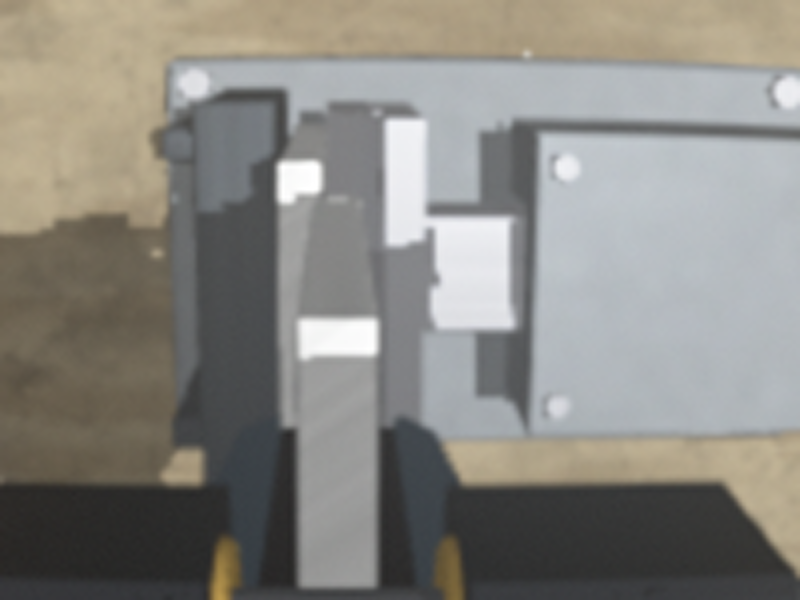

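The crop shows plate 0 standing against the cheek, with its top's far end at (278–322,160). The held plate's foot is at (303–358,198), partly overlapping plate 0's column because of the height difference, and the jaw top's inner edge is at x 385.

```bash
python3 - <<'E'
from h import *
tp=np.load('w5.npy');C=lambda x,y:(240+x/4,120+y/4)
ex=np.array([.998,-.058,0]);ey=np.array([-.058,-.998,0])
for n,x,y,z in [('cheek',286,92,91),('p0',278,160,132),('p0',322,160,132),('foot',305,198,148.5),('foot',358,198,148.5),('top',297,318,268),('top',379,318,268),('jaw',385,118,91)]:
    v=onz('wrist',C(x,y),z,tp)-[526.6,-296.7,0];print(n,v@ex,v@ey)
v=np.array([524.54,-312.07,0])-[526.6,-296.7,0];print(v@ex,v@ey,pose())
E
```

```text
cheek 57.38244208167032 2.4703137892358034
p0 43.74374900385022 2.325254569188437
p0 43.74465931127049 12.316880778791063
foot 37.18299220912205 8.887395637102841
foot 37.2162198084657 20.263128404663746
top 38.428032930841525 11.067144289184359
top 38.46200393129657 20.91007971250787
jaw 50.682092734618955 28.08245998067236
-1.1644200000000589 15.458740000000008 (array([ 525.09, -312.35,  242.87]), array([-179.91,    0.14,   -3.17]))
```

apply_moves([
  [0.004, 0.002, 0, 0, -1],
  [0.004, 0.002, 0.0, 0, -1],
  [0.004, 0.002, 0.01, 0, -1],
  [0.004, 0.002, 0.02, 0, -1],
  [0.004, 0.002, 0.03, 0, -1],
])

```text
time_s: 11.3
ee_pos: [529.1, -316.2, 212.9]
ee_rot: [-180.0, 0.0, -3.3]
force: [0.1, 0.1, -1.8]
gripper_width: 10.0
gripper_force: 40.0
```

apply_moves([
  [0, 0, 0.005, 0, -1],
  [0, 0, 0.01, 0, -1],
  [0, 0, 0.015, 0, -1],
  [0, 0, 0.02, 0, -1],
  [0, 0, 0.025, 0, -1],
])

```text
time_s: 11.8
ee_pos: [529.5, -316.6, 188.9]
ee_rot: [180.0, -0.0, -3.3]
force: [-0.1, 0.2, -0.2]
gripper_width: 10.0
gripper_force: 40.0
```

apply_moves([
  [0, -0.001, 0, 0, -1],
  [0, -0.002, 0.0, 0, -1],
  [0, -0.002, 0.0, 0, -1],
])

```text
time_s: 12.1
ee_pos: [529.8, -314.4, 189.5]
ee_rot: [180.0, -0.0, -3.3]
force: [0.3, 0.0, -1.1]
gripper_width: 9.5
gripper_force: 40.0
```

apply_moves([
  [0, 0, 0.004, 0, -1],
  [0, 0, 0.008, 0, -1],
  [0, 0, 0.012, 0, -1],
  [0, 0, 0.016, 0, -1],
  [0, 0, 0.02, 0, -1],
])

```text
time_s: 12.6
ee_pos: [529.5, -314.5, 168.6]
ee_rot: [-180.0, 0.0, -3.3]
force: [-0.1, 0.6, -1.1]
gripper_width: 9.7
gripper_force: 40.0
```

apply_moves([
  [0, 0, 0.003, 0, -1],
  [0, 0, 0.006, 0, -1],
  [0, 0, 0.009, 0, -1],
  [0, 0, 0.012, 0, -1],
  [0, 0, 0.015, 0, -1],
])

```text
time_s: 13.1
ee_pos: [530.5, -313.1, 155.9]
ee_rot: [-179.9, -0.2, -3.3]
force: [0.1, 5.6, 9.3]
gripper_width: 9.9
gripper_force: 40.0
```

apply_moves([
  [0, 0, 0.003, 0, -1],
  [0, 0, 0.006, 0, -1],
  [0, 0, 0.009, 0, -1],
  [0, 0, 0.012, 0, -1],
  [0, 0, 0.015, 0, -1],
])

```text
time_s: 13.6
ee_pos: [530.7, -313.2, 140.7]
ee_rot: [-179.9, -0.2, -3.3]
force: [-0.2, 5.4, 4.7]
gripper_width: 9.8
gripper_force: 40.0
```

apply_moves([
  [0, 0, 0.002, 0, -1],
  [0, 0, 0.004, 0, -1],
  [0, 0, 0.004, 0, -1],
])

```text
time_s: 13.9
ee_pos: [530.1, -312.8, 135.4]
ee_rot: [-179.8, -0.1, -3.3]
force: [1.3, 7.2, 3.7]
gripper_width: 9.8
gripper_force: 40.0
```

apply_moves([
  [0, 0, 0, 0, -0.4],
  [0, 0, 0, 0, -0.4],
  [0, 0, -0.03, 0, -0.4],
  [0, 0, -0.045, 0, -0.4],
  [0, 0, -0.045, 0, -1],
])

```text
time_s: 14.4
ee_pos: [530.8, -316.0, 182.6]
ee_rot: [179.8, -0.3, -3.3]
force: [-0.6, 0.5, 0.2]
gripper_width: 21.9
gripper_force: 0.0
```

apply_moves([
  [0, 0, 0, 0, -1],
  [0, 0, 0, 0, -1],
  [0, 0, 0, 0, -1],
])

```text
time_s: 14.7
ee_pos: [529.0, -314.3, 178.8]
ee_rot: [-180.0, 0.1, -3.3]
force: [0.1, -0.1, 0.7]
gripper_width: 0.4
gripper_force: 0.0
```

```bash
python3 - <<'E'
from h import *
p=pose();print(p,env.state()['gripper_width']);a=cams.grab_frame('wrist');b=cams.grab_frame('scene');cv2.imwrite('pics/w6.png',a)
cv2.imwrite('pics/c6.png',np.vstack([cv2.resize(a[120:220,240:440],None,fx=3,fy=3,interpolation=2),cv2.resize(b[110:210,280:480],None,fx=3,fy=3,interpolation=2)]))
E
```

```text
(array([ 528.96, -314.28,  178.82]), array([-179.95,    0.12,   -3.28])) 0.44907315082667953
```

View pics/c6.png

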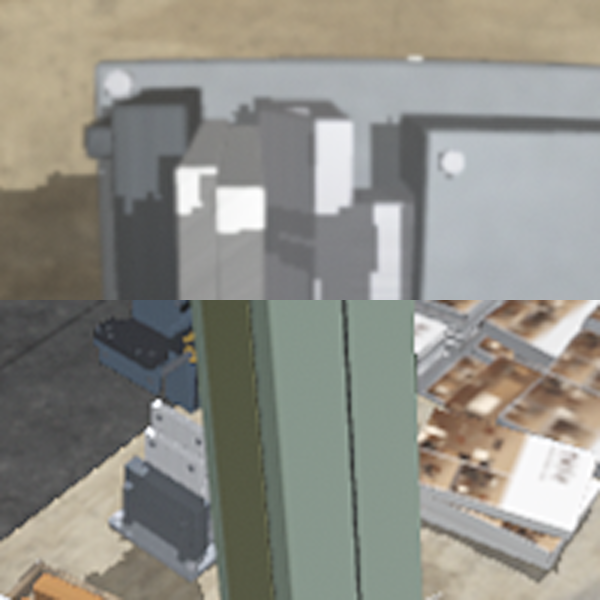

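Both plates stand upright side by side. Plate 1 (right) is still about 30 mm proud and has not slid down under its own weight. Next I push it down with the closed fingertips.

apply_moves([
  [0, -0.001, 0.005, 0, -1],
  [0, -0.001, 0.01, 0, -1],
  [0, -0.001, 0.015, 0, -1],
  [0, -0.001, 0.02, 0, -1],
  [0, -0.001, 0.022, 0, -1],
])

```text
time_s: 15.3
ee_pos: [530.1, -313.7, 158.9]
ee_rot: [180.0, -0.1, -3.3]
force: [-0.8, 0.2, 8.8]
gripper_width: 0.4
gripper_force: 4.2
```

apply_moves([
  [0, 0, 0.002, 0, -1],
  [0, 0, 0.004, 0, -1],
  [0, 0, 0.006, 0, -1],
  [0, 0, 0.008, 0, -1],
  [0, 0, 0.01, 0, -1],
])

```text
time_s: 15.8
ee_pos: [530.5, -313.6, 149.7]
ee_rot: [180.0, -0.2, -3.3]
force: [-0.2, 2.4, 8.4]
gripper_width: 0.3
gripper_force: 4.0
```

apply_moves([
  [0, 0, 0.003, 0, -1],
  [0, 0, 0.006, 0, -1],
  [0, 0, 0.009, 0, -1],
  [0, 0, 0.011, 0, -1],
  [0, 0, 0.013, 0, -1],
])

```text
time_s: 16.3
ee_pos: [530.6, -313.2, 136.5]
ee_rot: [-180.0, -0.2, -3.3]
force: [-0.2, 2.5, 7.6]
gripper_width: 0.3
gripper_force: 3.6
```

apply_moves([
  [0, 0, 0.001, 0, -1],
  [0, 0, 0.002, 0, -1],
  [0, 0, 0.003, 0, -1],
  [0, 0, 0.004, 0, -1],
])

```text
time_s: 16.7
ee_pos: [530.6, -313.0, 132.5]
ee_rot: [-180.0, -0.2, -3.3]
force: [-0.5, 2.2, 7.6]
gripper_width: 0.2
gripper_force: 3.5
```

apply_moves([
  [0, 0, 0.001, 0, -1],
  [0, 0, 0.002, 0, -1],
  [0, 0, 0.003, 0, -1],
  [0, 0, 0.003, 0, -1],
])

```text
time_s: 17.1
ee_pos: [530.9, -313.6, 132.2]
ee_rot: [179.9, -0.3, -3.3]
force: [-3.0, 3.1, 19.1]
gripper_width: 0.3
gripper_force: 9.4
```

Plate 1 needed a steady 8 N or so all the way down and bottomed at z 132, so the pack is snug and I stop there. Next I retreat and check.

apply_moves([
  [0, 0, -0.003, 0, -1],
  [0, 0, -0.02, 0, -1],
  [0, 0, -0.06, 0, -1],
  [0, 0, -0.1, 0, -1],
  [0, 0, -0.14, 0, -1],
])

```text
time_s: 17.6
ee_pos: [529.3, -313.4, 268.9]
ee_rot: [-180.0, 0.1, -3.3]
force: [1.1, -0.2, -0.5]
gripper_width: 0.6
gripper_force: 0.0
```

apply_moves([
  [-0.03, -0.03, 0, 0, -1],
  [-0.06, -0.07, 0, 0, -1],
  [-0.06, -0.07, 0, 0, -1],
  [-0.06, -0.07, 0, 0, -1],
])

```text
time_s: 18.0
ee_pos: [473.4, -239.7, 268.2]
ee_rot: [180.0, -0.0, -3.2]
force: [0.6, -1.4, -0.9]
gripper_width: 0.7
gripper_force: 0.0
```

```bash
python3 - <<'E'
from h import *
print(pose());a=cams.grab_frame('wrist')
cv2.imwrite('pics/c7.png',cv2.resize(a[60:240,20:460],None,fx=1.8,fy=1.8,interpolation=2))
E
```

```text
(array([ 473.36, -239.67,  268.2 ]), array([179.96,  -0.03,  -3.22]))
```

View pics/c7.png

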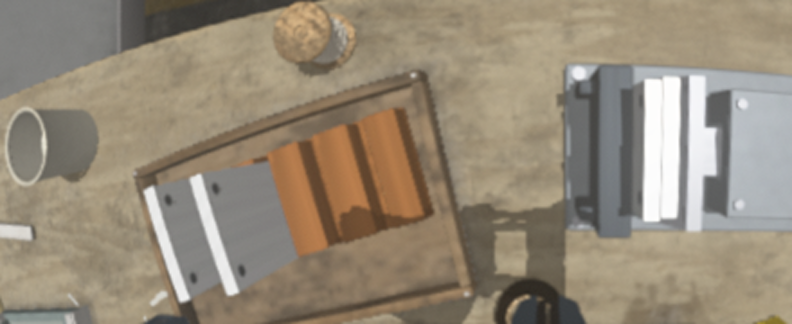

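The plates at x 652 and 671 stand level and parallel between cheek and jaw, about mid-slot. Two spares remain in the rack, at (165,245) and (215,235), and the pot, spool and tape roll have not been touched.

```bash
python3 -c "
from workcell import env
print(env.job_done())"
```

```text
the job is handed in; nothing more can be done
None
```

The job is handed in: plates 0 and 1 are seated in the press, the second going down only against a firm push of about 8 N, with the two spare plates left standing in the rack and the pot, spool and tape roll undisturbed.

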